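Complete the short order and ring it up

ROBOT

A 6-joint arm with a two-finger parallel gripper is mounted at the origin on the work surface. World frame = base frame: x ahead of the robot, y to its left, z up, the work surface at z = 0. Lengths are in m, angles in rad, forces in N, time in s.
With the tool pointing down it reaches from about 0.375 to 0.9 m from the base axis. Payload 3.1 kg.
Tool frame: the origin (TCP) lies at the very end of the fingers, on their centre line; the grasp point (between the pads) lies 19 mm behind it; z points along the fingers, y is the direction in which the jaws open and shut (so a half turn about z gives the same grasp; the last joint's range is limited). The gripper opens to 85 mm and grips with 20 to 120 N. Pads are 22 mm wide; open, the fingers measure 114 mm over their backs; the gripper's body (76 mm by 85 mm) begins 54 mm behind the grasp point. The pads swing forward as they close: fully open they stand 13 mm farther back than shut.
Start: joints at [-1.494, 0.527, 1.433, -0, 1.181, -0.178], TCP at [0.158, -0.605, 0.231] pointing down, gripper open.
Joint ranges: [-3.08, 3.08], [-0.75, 2.2], [0.22, 2.44], [-1.43, 4.57], [0, 2.65], [-2.85, 2.85]. Speed limits (rad/s): [2.79, 2.79, 3.14, 3.14, 3.14, 3.14].

INTERFACE

Orientations are given as a unit quaternion [x, y, z, w].
In Python, from station import manip gives the robot as it stands. The module is installed in compiled form; this text tells all that it offers.
- The arm moves only by the tool send_rows, never from a script. Its argument "commands" is a list of rows, each an object with "delta_pos": the shift along the world's x, y, z in cm, a list of three; "yaw": the turn about the world's z in rad. A call has 1 to 10 rows; each row shifts and turns the pose as measured when the row begins; what a row does not reach is not made up. A row lasts 1/8 s, in which the tool goes at most 62.5 mm and 10.7 degrees, less where a joint would pass 70% of its speed; a pose out of reach is approached as far as the arm can. A call is refused whole if a number of a shift passes 6.25 or a number of a turn 0.188, either way. A call with a gripper value outside its range is refused whole. "grip" is the closure, from -1 (fully open) to 1 (shut), set as the call begins (left out, the last holds). The fingers move at their own pace and stop on an object; "force" is the grip in N (left out, the last holds). Time passes only in rows, so rows that do not move let the fingers close. It gives the time, the measured TCP pose, the force and the opening at its end, in the units of the state.
- manip.sense(): the state, without advancing time (a new reading comes with each control period).
- manip.snapshot(name): name is "scene" or "top"; returns the picture (420x560x3 uint8, blue, green, red); there is no depth.
- manip.get_calibration(name): a dict with "fx", "fy", "cx", "cy" (pixels), "world_to_cam" (4x4, takes a point from world to camera coordinates). Camera axes: x right, y down, z forward; pixel columns grow to the right and rows downward; lengths in m; the calibration is good to about 2 mm. A picture is of the moment at which its call begins. get_calibration takes no time and is no camera call.
- manip.sign_off(): hands the job in, once; it reports no verdict.
The state is a dict: "t": time; "q": joint angles; "qd": joint speeds; "tau": joint torques, N m; "tcp_pos": TCP position; "tool_rot": TCP orientation; "force": force on the tool from outside, world axes, zero at the start; "ft_torque": the same for the moment, N m; "finger_gap": opening from 0.0 (shut) to 1.0 (fully open).
Only numpy, scipy, OpenCV 4.12 (cv2) and the standard library are available. Lean on these libraries where they do the work, as an engineer would, in place of code of your own. Each camera call takes 0.05 s, during which the arm holds its last target. There are 200 camera calls.

TASK

Two orders are waiting on the aluminium trays, and each should have one paper cup and one bottle, but one tray is short of one of them. Take what is missing from the wooden board, set it down gently, upright, on that tray and let go; only then press the plunger of the desk bell all the way down and release it. Tip nothing over and leave everything else where it stands.

Things in the scene. Friction and masses are not known exactly. Their poses are not given: they have to be found in the camera images.
- tray_1: one of two alike aluminium serving trays, fixed to the counter: 130 mm (its x) by 230 mm (its y), upper face of the floor 8 mm above the origin, rim 5 mm thick rising to 18 mm. Origin: centre of its underside. Has room for two things side by side along its y, centres at about y = +53 and -53 mm, x = 0
- tray_2: one of two alike aluminium serving trays, fixed to the counter: 130 mm (its x) by 230 mm (its y), upper face of the floor 8 mm above the origin, rim 5 mm thick rising to 18 mm. Origin: centre of its underside. Has room for two things side by side along its y, centres at about y = +53 and -53 mm, x = 0
- cup_1: one of three alike white paper takeaway cups with a flat white lid and a cardboard sleeve, standing: 83 mm tall; wall tapers from 52 mm wide at the foot to 58 mm at 74 mm up, then a 59 mm wide lid from 74 to 79 mm. Origin: centre of its underside, z up. About 0.16 kg. Starts on a tray or on the board
- cup_2: one of three alike white paper takeaway cups with a flat white lid and a cardboard sleeve, standing: 83 mm tall; wall tapers from 52 mm wide at the foot to 58 mm at 74 mm up, then a 59 mm wide lid from 74 to 79 mm. Origin: centre of its underside, z up. About 0.16 kg. Starts on a tray or on the board
- cup_3: one of three alike white paper takeaway cups with a flat white lid and a cardboard sleeve, standing: 83 mm tall; wall tapers from 52 mm wide at the foot to 58 mm at 74 mm up, then a 59 mm wide lid from 74 to 79 mm. Origin: centre of its underside, z up. About 0.16 kg. Starts on a tray or on the board
- bottle_1: one of three alike brown glass drink bottles, standing: 118 mm tall; straight round body 54 mm wide up to 82 mm, shoulder to 98 mm, black cap 30 mm wide from 104 to 118 mm. Origin: centre of its underside, z up. About 0.2 kg. Starts on a tray or on the board
- bottle_2: one of three alike brown glass drink bottles, standing: 118 mm tall; straight round body 54 mm wide up to 82 mm, shoulder to 98 mm, black cap 30 mm wide from 104 to 118 mm. Origin: centre of its underside, z up. About 0.2 kg. Starts on a tray or on the board
- bottle_3: one of three alike brown glass drink bottles, standing: 118 mm tall; straight round body 54 mm wide up to 82 mm, shoulder to 98 mm, black cap 30 mm wide from 104 to 118 mm. Origin: centre of its underside, z up. About 0.2 kg. Starts on a tray or on the board
- board: plain wooden board with spare drinks, fixed: 90 mm (its x) by 290 mm (its y), 8 mm thick. Origin: centre of its underside. Three things stand on it in a row along its y, about 95 mm apart
- bell_plunger (a joint): sprung plunger of the desk bell: 0 up at rest, grows as it is pressed, 0.007 (m) fully down at its stop; takes about 1.5 N to start and 4.5 N to reach the stop, and springs back by itself
- bell_head (a point): centre of the top face of the bell's plunger head, a steel disc 24 mm wide and 6 mm thick, 66 mm above the counter at rest; below it a steel dome 82 mm wide with its top at 46 mm. The bell is fixed
- shaker: bystander: pepper shaker, white with a steel top, 36 mm wide, 70 mm tall, between the trays. Origin: centre of its underside
- sugar: bystander: sugar pourer, white with a steel top, 70 mm wide, 124 mm tall, to the left. Origin: centre of its underside
- terminal: bystander: card terminal lying flat, 170 x 80 x 35 mm, to the right. Origin: centre of its underside
- mug: bystander: white mug, 80 mm wide, 90 mm tall, handle to its +y, to the right. Origin: centre of its underside
- spoon: bystander: steel spoon 140 mm long lying on the counter to the left. Origin: its underside
Mind the look-alikes: they are no part of the job. Leave any blue look-alike of the bottle_2 alone. What is shaped like the bottle_3 but purple is not meant.

How it is judged:
On the way, in this order (a step that is already met when the one before it is completed fails the run):
1. each tray carries one cup and one bottle, upright, and the gripper has let go (((x of cup_1 in the frame of tray_1 between -0.042 and 0.042 m and y of cup_1 in the frame of tray_1 between -0.092 and 0.092 m and z of cup_1 in the frame of tray_1 between 0.004 and 0.0115 m and angle between cup_1's own z axis and vertical below 0.1 rad) or (x of cup_2 in the frame of tray_1 between -0.042 and 0.042 m and y of cup_2 in the frame of tray_1 between -0.092 and 0.092 m and z of cup_2 in the frame of tray_1 between 0.004 and 0.0115 m and angle between cup_2's own z axis and vertical below 0.1 rad) or (x of cup_3 in the frame of tray_1 between -0.042 and 0.042 m and y of cup_3 in the frame of tray_1 between -0.092 and 0.092 m and z of cup_3 in the frame of tray_1 between 0.004 and 0.0115 m and angle between cup_3's own z axis and vertical below 0.1 rad)) and ((x of bottle_1 in the frame of tray_1 between -0.042 and 0.042 m and y of bottle_1 in the frame of tray_1 between -0.092 and 0.092 m and z of bottle_1 in the frame of tray_1 between 0.004 and 0.0115 m and angle between bottle_1's own z axis and vertical below 0.1 rad) or (x of bottle_2 in the frame of tray_1 between -0.042 and 0.042 m and y of bottle_2 in the frame of tray_1 between -0.092 and 0.092 m and z of bottle_2 in the frame of tray_1 between 0.004 and 0.0115 m and angle between bottle_2's own z axis and vertical below 0.1 rad) or (x of bottle_3 in the frame of tray_1 between -0.042 and 0.042 m and y of bottle_3 in the frame of tray_1 between -0.092 and 0.092 m and z of bottle_3 in the frame of tray_1 between 0.004 and 0.0115 m and angle between bottle_3's own z axis and vertical below 0.1 rad)) and ((x of cup_1 in the frame of tray_2 between -0.042 and 0.042 m and y of cup_1 in the frame of tray_2 between -0.092 and 0.092 m and z of cup_1 in the frame of tray_2 between 0.004 and 0.0115 m and angle between cup_1's own z axis and vertical below 0.1 rad) or (x of cup_2 in the frame of tray_2 between -0.042 and 0.042 m and y of cup_2 in the frame of tray_2 between -0.092 and 0.092 m and z of cup_2 in the frame of tray_2 between 0.004 and 0.0115 m and angle between cup_2's own z axis and vertical below 0.1 rad) or (x of cup_3 in the frame of tray_2 between -0.042 and 0.042 m and y of cup_3 in the frame of tray_2 between -0.092 and 0.092 m and z of cup_3 in the frame of tray_2 between 0.004 and 0.0115 m and angle between cup_3's own z axis and vertical below 0.1 rad)) and ((x of bottle_1 in the frame of tray_2 between -0.042 and 0.042 m and y of bottle_1 in the frame of tray_2 between -0.092 and 0.092 m and z of bottle_1 in the frame of tray_2 between 0.004 and 0.0115 m and angle between bottle_1's own z axis and vertical below 0.1 rad) or (x of bottle_2 in the frame of tray_2 between -0.042 and 0.042 m and y of bottle_2 in the frame of tray_2 between -0.092 and 0.092 m and z of bottle_2 in the frame of tray_2 between 0.004 and 0.0115 m and angle between bottle_2's own z axis and vertical below 0.1 rad) or (x of bottle_3 in the frame of tray_2 between -0.042 and 0.042 m and y of bottle_3 in the frame of tray_2 between -0.092 and 0.092 m and z of bottle_3 in the frame of tray_2 between 0.004 and 0.0115 m and angle between bottle_3's own z axis and vertical below 0.1 rad)) and contact force between the fingers and anything else below 0.1 N), for 0.2 s.
2. the bell plunger is pressed fully down (value of joint bell_plunger above 0.006 m), for 0.02 s.
At the end, for the whole second after the job is handed in: Each tray has a cup and a bottle on its floor, inside the rim, at rest; only one of the six drinks moved over 30 mm; all are within 0.1 rad of upright; shaker (still standing), sugar, terminal, mug and spoon moved under 30 mm; bell plunger back up (below 1.5 mm) (((x of cup_1 in the frame of tray_1 between -0.042 and 0.042 m and y of cup_1 in the frame of tray_1 between -0.092 and 0.092 m and z of cup_1 in the frame of tray_1 between 0.004 and 0.0115 m and angle between cup_1's own z axis and vertical below 0.1 rad) or (x of cup_2 in the frame of tray_1 between -0.042 and 0.042 m and y of cup_2 in the frame of tray_1 between -0.092 and 0.092 m and z of cup_2 in the frame of tray_1 between 0.004 and 0.0115 m and angle between cup_2's own z axis and vertical below 0.1 rad) or (x of cup_3 in the frame of tray_1 between -0.042 and 0.042 m and y of cup_3 in the frame of tray_1 between -0.092 and 0.092 m and z of cup_3 in the frame of tray_1 between 0.004 and 0.0115 m and angle between cup_3's own z axis and vertical below 0.1 rad)) and ((x of bottle_1 in the frame of tray_1 between -0.042 and 0.042 m and y of bottle_1 in the frame of tray_1 between -0.092 and 0.092 m and z of bottle_1 in the frame of tray_1 between 0.004 and 0.0115 m and angle between bottle_1's own z axis and vertical below 0.1 rad) or (x of bottle_2 in the frame of tray_1 between -0.042 and 0.042 m and y of bottle_2 in the frame of tray_1 between -0.092 and 0.092 m and z of bottle_2 in the frame of tray_1 between 0.004 and 0.0115 m and angle between bottle_2's own z axis and vertical below 0.1 rad) or (x of bottle_3 in the frame of tray_1 between -0.042 and 0.042 m and y of bottle_3 in the frame of tray_1 between -0.092 and 0.092 m and z of bottle_3 in the frame of tray_1 between 0.004 and 0.0115 m and angle between bottle_3's own z axis and vertical below 0.1 rad)) and ((x of cup_1 in the frame of tray_2 between -0.042 and 0.042 m and y of cup_1 in the frame of tray_2 between -0.092 and 0.092 m and z of cup_1 in the frame of tray_2 between 0.004 and 0.0115 m and angle between cup_1's own z axis and vertical below 0.1 rad) or (x of cup_2 in the frame of tray_2 between -0.042 and 0.042 m and y of cup_2 in the frame of tray_2 between -0.092 and 0.092 m and z of cup_2 in the frame of tray_2 between 0.004 and 0.0115 m and angle between cup_2's own z axis and vertical below 0.1 rad) or (x of cup_3 in the frame of tray_2 between -0.042 and 0.042 m and y of cup_3 in the frame of tray_2 between -0.092 and 0.092 m and z of cup_3 in the frame of tray_2 between 0.004 and 0.0115 m and angle between cup_3's own z axis and vertical below 0.1 rad)) and ((x of bottle_1 in the frame of tray_2 between -0.042 and 0.042 m and y of bottle_1 in the frame of tray_2 between -0.092 and 0.092 m and z of bottle_1 in the frame of tray_2 between 0.004 and 0.0115 m and angle between bottle_1's own z axis and vertical below 0.1 rad) or (x of bottle_2 in the frame of tray_2 between -0.042 and 0.042 m and y of bottle_2 in the frame of tray_2 between -0.092 and 0.092 m and z of bottle_2 in the frame of tray_2 between 0.004 and 0.0115 m and angle between bottle_2's own z axis and vertical below 0.1 rad) or (x of bottle_3 in the frame of tray_2 between -0.042 and 0.042 m and y of bottle_3 in the frame of tray_2 between -0.092 and 0.092 m and z of bottle_3 in the frame of tray_2 between 0.004 and 0.0115 m and angle between bottle_3's own z axis and vertical below 0.1 rad)) and not (distance of each of cup_1, cup_2 from where it was at the start of the episode above 0.03 m) and not (distance of each of cup_1, cup_3 from where it was at the start of the episode above 0.03 m) and not (distance of each of cup_1, bottle_1 from where it was at the start of the episode above 0.03 m) and not (distance of each of cup_1, bottle_2 from where it was at the start of the episode above 0.03 m) and not (distance of each of cup_1, bottle_3 from where it was at the start of the episode above 0.03 m) and not (distance of each of cup_2, cup_3 from where it was at the start of the episode above 0.03 m) and not (distance of each of cup_2, bottle_1 from where it was at the start of the episode above 0.03 m) and not (distance of each of cup_2, bottle_2 from where it was at the start of the episode above 0.03 m) and not (distance of each of cup_2, bottle_3 from where it was at the start of the episode above 0.03 m) and not (distance of each of cup_3, bottle_1 from where it was at the start of the episode above 0.03 m) and not (distance of each of cup_3, bottle_2 from where it was at the start of the episode above 0.03 m) and not (distance of each of cup_3, bottle_3 from where it was at the start of the episode above 0.03 m) and not (distance of each of bottle_1, bottle_2 from where it was at the start of the episode above 0.03 m) and not (distance of each of bottle_1, bottle_3 from where it was at the start of the episode above 0.03 m) and not (distance of each of bottle_2, bottle_3 from where it was at the start of the episode above 0.03 m) and angle between each of cup_1, cup_2, cup_3, bottle_1, bottle_2, bottle_3's own z axis and vertical below 0.1 rad and linear speed of each of cup_1, cup_2, cup_3, bottle_1, bottle_2, bottle_3 below 0.03 m/s and distance of each of shaker, sugar, terminal, mug, spoon from where it was at the start of the episode below 0.03 m and angle between shaker's own z axis and vertical below 0.2 rad and value of joint bell_plunger below 0.0015 m); the robot touches nothing.
It fails at once if the bell is pressed (more than 4 mm) while a tray is still short (value of joint bell_plunger above 0.004 m and not (((x of cup_1 in the frame of tray_1 between -0.042 and 0.042 m and y of cup_1 in the frame of tray_1 between -0.092 and 0.092 m and z of cup_1 in the frame of tray_1 between 0.004 and 0.0115 m and angle between cup_1's own z axis and vertical below 0.1 rad) or (x of cup_2 in the frame of tray_1 between -0.042 and 0.042 m and y of cup_2 in the frame of tray_1 between -0.092 and 0.092 m and z of cup_2 in the frame of tray_1 between 0.004 and 0.0115 m and angle between cup_2's own z axis and vertical below 0.1 rad) or (x of cup_3 in the frame of tray_1 between -0.042 and 0.042 m and y of cup_3 in the frame of tray_1 between -0.092 and 0.092 m and z of cup_3 in the frame of tray_1 between 0.004 and 0.0115 m and angle between cup_3's own z axis and vertical below 0.1 rad)) and ((x of bottle_1 in the frame of tray_1 between -0.042 and 0.042 m and y of bottle_1 in the frame of tray_1 between -0.092 and 0.092 m and z of bottle_1 in the frame of tray_1 between 0.004 and 0.0115 m and angle between bottle_1's own z axis and vertical below 0.1 rad) or (x of bottle_2 in the frame of tray_1 between -0.042 and 0.042 m and y of bottle_2 in the frame of tray_1 between -0.092 and 0.092 m and z of bottle_2 in the frame of tray_1 between 0.004 and 0.0115 m and angle between bottle_2's own z axis and vertical below 0.1 rad) or (x of bottle_3 in the frame of tray_1 between -0.042 and 0.042 m and y of bottle_3 in the frame of tray_1 between -0.092 and 0.092 m and z of bottle_3 in the frame of tray_1 between 0.004 and 0.0115 m and angle between bottle_3's own z axis and vertical below 0.1 rad)) and ((x of cup_1 in the frame of tray_2 between -0.042 and 0.042 m and y of cup_1 in the frame of tray_2 between -0.092 and 0.092 m and z of cup_1 in the frame of tray_2 between 0.004 and 0.0115 m and angle between cup_1's own z axis and vertical below 0.1 rad) or (x of cup_2 in the frame of tray_2 between -0.042 and 0.042 m and y of cup_2 in the frame of tray_2 between -0.092 and 0.092 m and z of cup_2 in the frame of tray_2 between 0.004 and 0.0115 m and angle between cup_2's own z axis and vertical below 0.1 rad) or (x of cup_3 in the frame of tray_2 between -0.042 and 0.042 m and y of cup_3 in the frame of tray_2 between -0.092 and 0.092 m and z of cup_3 in the frame of tray_2 between 0.004 and 0.0115 m and angle between cup_3's own z axis and vertical below 0.1 rad)) and ((x of bottle_1 in the frame of tray_2 between -0.042 and 0.042 m and y of bottle_1 in the frame of tray_2 between -0.092 and 0.092 m and z of bottle_1 in the frame of tray_2 between 0.004 and 0.0115 m and angle between bottle_1's own z axis and vertical below 0.1 rad) or (x of bottle_2 in the frame of tray_2 between -0.042 and 0.042 m and y of bottle_2 in the frame of tray_2 between -0.092 and 0.092 m and z of bottle_2 in the frame of tray_2 between 0.004 and 0.0115 m and angle between bottle_2's own z axis and vertical below 0.1 rad) or (x of bottle_3 in the frame of tray_2 between -0.042 and 0.042 m and y of bottle_3 in the frame of tray_2 between -0.092 and 0.092 m and z of bottle_3 in the frame of tray_2 between 0.004 and 0.0115 m and angle between bottle_3's own z axis and vertical below 0.1 rad)))).
It fails at once if a cup or bottle is tipped by more than 0.7 rad (angle between any of cup_1, cup_2, cup_3, bottle_1, bottle_2, bottle_3's own z axis and vertical above 0.7 rad).
It fails at once if a cup or bottle is banged down on a tray (over 60 N) (contact force between any of cup_1, cup_2, cup_3, bottle_1, bottle_2, bottle_3 and tray_1 above 60 N or contact force between any of cup_1, cup_2, cup_3, bottle_1, bottle_2, bottle_3 and tray_2 above 60 N).
It fails at once if a cup or bottle falls or flies free of the fingers at over 0.45 m/s (a drop of about 1 cm) ((linear speed of cup_1 above 0.45 m/s and contact force between the fingers and cup_1 below 0.05 N) or (linear speed of cup_2 above 0.45 m/s and contact force between the fingers and cup_2 below 0.05 N) or (linear speed of cup_3 above 0.45 m/s and contact force between the fingers and cup_3 below 0.05 N) or (linear speed of bottle_1 above 0.45 m/s and contact force between the fingers and bottle_1 below 0.05 N) or (linear speed of bottle_2 above 0.45 m/s and contact force between the fingers and bottle_2 below 0.05 N) or (linear speed of bottle_3 above 0.45 m/s and contact force between the fingers and bottle_3 below 0.05 N)).
It also fails if it takes over 48 s, if anything falls off the work surface, if the arm or the gripper's body presses on something with over 40 N, if the wrist force passes 120 N, or if a joint passes its speed limit or range.

## Working session

There is one attempt and no reset: what is moved stays moved. The work goes in short steps, Python scripts to look and compute and a tool call to move; the robot and the scene stay as the last step left them, time stands still between calls to the robot, and variables do not carry over. Pictures are saved under pics/ and viewed, about 8 in all and at most 12, crops included, and the job is handed in when it is done.

Besides the shell and the picture viewer there is one more tool, called after "Request:" as name(argument=value, ...), one argument or row to a line, values as JSON. send_rows: Moves the arm, as the interface text tells. Its arguments: {"type":"object","properties":{"commands":{"type":"array","items":{"type":"object","properties":{"delta_pos":{"type":"array","items":{"type":"number"}},"yaw":{"type":"number"}}}},"grip":{"type":"number"},"force":{"type":"number"}},"required":["commands"]}

```bash
mkdir -p pics; python3 - <<'E'
from station import manip
import cv2, numpy as np
for n in ("scene","top"):
    im=manip.snapshot(n); cv2.imwrite(f"pics/{n}0.png",im)
    c=manip.get_calibration(n); print(n,c["fx"],c["fy"],c["cx"],c["cy"]); print(np.round(c["world_to_cam"],4).tolist())
print(manip.sense())
E
```

```text
scene 394.4833406961832 394.4833406961832 277.2425979170349 210.1797106838803
[[-0.0216, 0.9998, 0.005, 0.022], [0.615, 0.0172, -0.7883, -0.2836], [-0.7882, -0.0139, -0.6152, 1.5834], [0.0, 0.0, 0.0, 1.0]]
top 519.3512169872488 519.3512169872488 282.29288958865754 210.00526084273207
[[-0.0202, -0.9998, -0.0025, -0.0068], [-0.9875, 0.0203, -0.1564, 0.5502], [0.1564, -0.0007, -0.9877, 1.6236], [0.0, 0.0, 0.0, 1.0]]
{'t': 0.1, 'q': array([-1.49351338e+00,  5.28369978e-01,  1.43374959e+00,  2.33537716e-05,
        1.18140385e+00, -1.78520414e-01]), 'qd': array([-0.00089866, -0.00111672, -0.00427198,  0.00206211, -0.00027519,
       -0.0015263 ]), 'tau': array([-6.28211419e-04, -4.43307173e+01, -1.78585464e+01, -1.06814962e-04,
        3.91493901e-03,  1.60826437e-05]), 'tcp_pos': array([ 0.1581123 , -0.60401947,  0.23044127]), 'tool_rot': array([ 9.91831829e-01,  1.27548779e-01,  5.96301960e-05, -9.63599315e-04]), 'force': array([-0.14023237,  0.1973879 ,  0.07021989]), 'ft_torque': array([-0.00246921,  0.02628795, -0.05815968]), 'finger_gap': 0.9996614945093566}
```

View pics/top0.png

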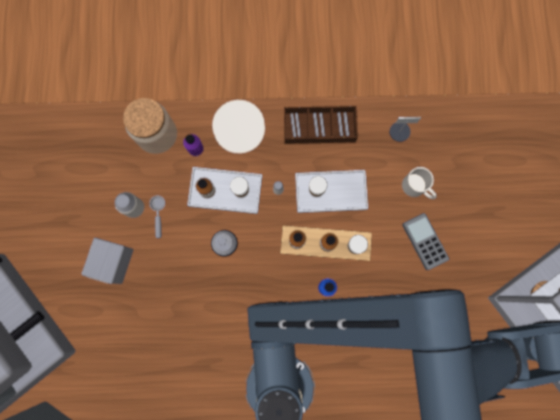

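View pics/scene0.png

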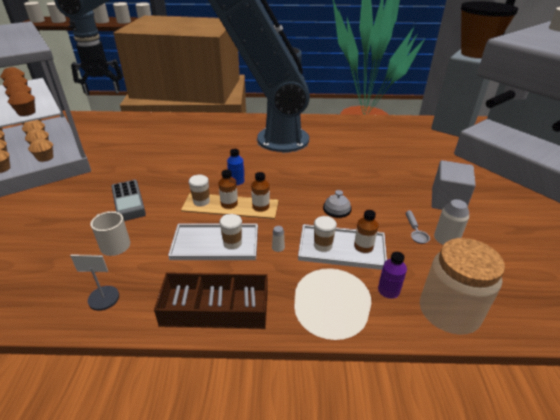

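The right-hand tray (top view about (331,190)) has only a cup at (318,186), so a bottle is missing and its free slot is near (352,190). Brown bottles stand on the board at (297,238) and (330,241), and the bell is at (224,242). I'll measure the left bottle, the tray and the bell.

```bash
cat > h.py <<'E'
from station import manip
import cv2, numpy as np
def ray(n,uv,z):
    c=manip.get_calibration(n); M=np.array(c["world_to_cam"]); R,t=M[:3,:3],M[:3,3]
    d=R.T@np.array([(uv[0]-c["cx"])/c["fx"],(uv[1]-c["cy"])/c["fy"],1]); o=-R.T@t
    return o+d*(z-o[2])/d[2]
def blobs(im,fn,box,amin=8):
    x0,y0,x1,y1=box; s=im[y0:y1,x0:x1]; m=fn(s.astype(int),cv2.cvtColor(s,cv2.COLOR_BGR2HSV).astype(int)).astype(np.uint8)
    k,_,st,ce=cv2.connectedComponentsWithStats(m)
    return [(ce[i]+[x0,y0],st[i][2:5].tolist()) for i in range(1,k) if st[i][4]>=amin]
E
python3 - <<'E'
from h import *
t=cv2.imread("pics/top0.png"); s=cv2.imread("pics/scene0.png")
dark=lambda b,h:h[...,2]<45
white=lambda b,h:(h[...,1]<50)&(h[...,2]>215)
tray=lambda b,h:(h[...,1]<75)&(h[...,2]>120)
for nm,im,box,f,z in [("top",t,(283,225,345,252),dark,.126),("scene",s,(215,165,280,195),dark,.126),("top",t,(195,170,215,200),dark,.126),
   ("top",t,(290,165,375,215),white,.087),("top",t,(340,225,375,260),white,.091),
   ("top",t,(290,165,375,215),tray,.015),("top",t,(208,226,240,258),tray,.02)]:
    for c,st in blobs(im,f,box): print(nm,z,np.round(c,1),st,np.round(ray(nm,c,z),4))
a=np.hstack([cv2.resize(t[160:265,200:380],None,fx=4,fy=4,interpolation=cv2.INTER_CUBIC)])
cv2.imwrite("pics/crop_top.png",a)
E
```

```text
top 0.126 [297.7 237. ] [7, 7, 40] [ 0.4534 -0.0628  0.126 ]
top 0.126 [330.3 239.9] [8, 7, 39] [ 0.4426 -0.1611  0.126 ]
scene 0.126 [226.5 173.9] [10, 9, 69] [ 0.4554 -0.1606  0.126 ]
scene 0.126 [259.5 176.5] [8, 8, 60] [ 0.4664 -0.0638  0.126 ]
top 0.126 [202.1 183.2] [7, 7, 40] [0.6254 0.2269 0.126 ]
top 0.087 [303.5 182. ] [13, 14, 113] [ 0.6311 -0.0866  0.087 ]
top 0.087 [330.1 177.8] [12, 6, 42] [ 0.6427 -0.1708  0.087 ]
top 0.087 [317.6 184.3] [16, 15, 185] [ 0.6228 -0.1308  0.087 ]
top 0.087 [334.1 197.5] [28, 23, 314] [ 0.5795 -0.1813  0.087 ]
top 0.087 [303.3 193. ] [6, 3, 12] [ 0.5958 -0.0851  0.087 ]
top 0.091 [358.1 243.7] [15, 17, 195] [ 0.4325 -0.2494  0.091 ]
top 0.015 [331.2 190.8] [74, 44, 2917] [ 0.615  -0.1799  0.015 ]
top 0.02 [221.9 242.8] [20, 22, 352] [0.4507 0.1786 0.02  ]
```

View pics/crop_top.png

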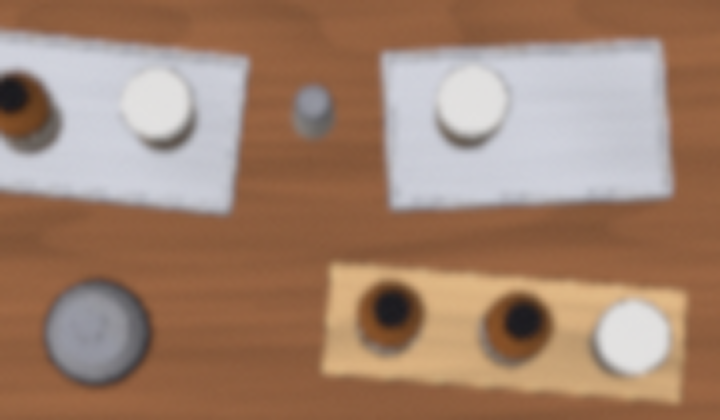

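The left brown bottle is at about (0.456,-0.063), the free slot at about (0.617,-0.233) and the bell at about (0.45,0.172). I'm moving over the bottle and turning the jaws along x.

Request:
send_rows(
  commands=[
    {"delta_pos":[2.9,5.3,0],"yaw":0.13},
    {"delta_pos":[2.9,5.3,0],"yaw":0.13},
    {"delta_pos":[2.9,5.3,0],"yaw":0.13},
    {"delta_pos":[2.9,5.3,0],"yaw":0.13},
    {"delta_pos":[2.9,5.3,0],"yaw":0.13},
    {"delta_pos":[2.9,5.3,0],"yaw":0.13},
    {"delta_pos":[2.9,5.3,0],"yaw":0.13},
    {"delta_pos":[2.9,5.3,0],"yaw":0.13},
    {"delta_pos":[2.9,5.3,0],"yaw":0.13},
    {"delta_pos":[2.9,5.3,0],"yaw":0.13},
  ],
  grip=-1,
)

```text
t: 1.35
tcp_pos: [0.4517, -0.0611, 0.2279]
tool_rot: [0.701, 0.713, 0.001, -0.0]
force: [0.8, -1.1, 1.1]
finger_gap: 0.998
```

Request:
send_rows(
  commands=[
    {"delta_pos":[0.4,-0.2,-3],"yaw":0},
    {"delta_pos":[0,0,-3],"yaw":0},
    {"delta_pos":[0,0,-2],"yaw":0},
    {"delta_pos":[0,0,0],"yaw":0},
  ],
)

```text
t: 1.85
tcp_pos: [0.4577, -0.0568, 0.1458]
tool_rot: [0.696, 0.718, 0.001, 0.0]
force: [0.1, -0.0, 0.8]
finger_gap: 0.999
```

```bash
python3 - <<'E'
from h import *
s=manip.snapshot("scene"); t=manip.snapshot("top")
a=cv2.resize(s[90:240,170:370],None,fx=4,fy=4,interpolation=cv2.INTER_CUBIC)
cv2.imwrite("pics/c2.png",a)
d=manip.sense(); print(d["tcp_pos"],d["tool_rot"],d["force"])
E
```

```text
[ 0.45894148 -0.05744854  0.14725397] [0.6962426  0.71780117 0.00189654 0.00203207] [ 0.59403201 -0.29180537 -0.127647  ]
```

View pics/c2.png

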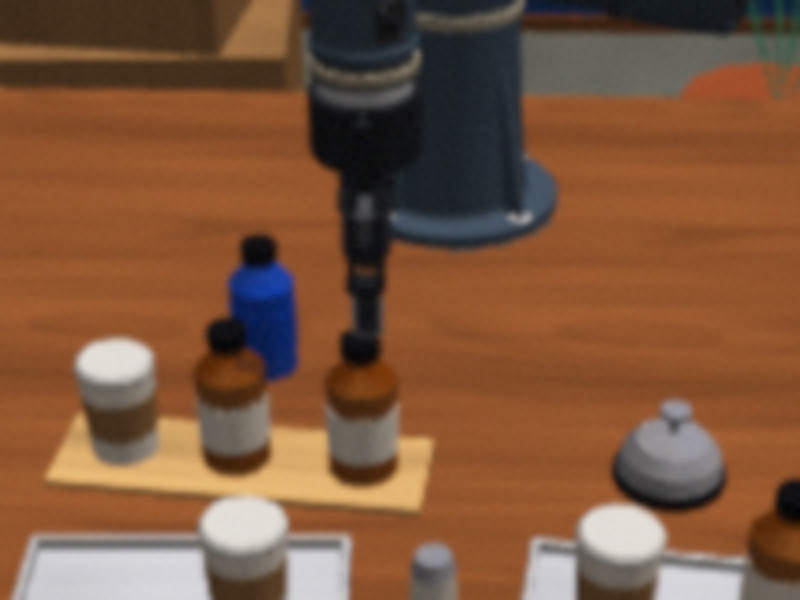

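The fingers (column 367 in the crop) sit about 4 mm to +y of the bottle (column 362). I'll check x from the bottle's front foot at (362,480) and get the bell head from its top at (676,409).

```bash
python3 - <<'E'
from h import *
for p,z in [((362,480),.008),((362,336),.126),((676,408),.066)]: print(p,ray("scene",(p[0]/4+170-.4,p[1]/4+90-.4),z).round(4))
print(ray("top",(223,240.5),.066).round(4), ray("top",(223.5,241.7),.0).round(4))
E
```

```text
(362, 480) [ 0.4704 -0.0644  0.008 ]
(362, 336) [ 0.4509 -0.0629  0.126 ]
(676, 408) [0.4502 0.1719 0.066 ]
[0.4534 0.1699 0.066 ] [0.4561 0.1759 0.    ]
```

Request:
send_rows(
  commands=[
    {"delta_pos":[-0.7,-0.6,0],"yaw":-0.03},
    {"delta_pos":[0,0,-2.5],"yaw":0},
    {"delta_pos":[0,0,-2.5],"yaw":0},
    {"delta_pos":[0,0,-2],"yaw":0},
    {"delta_pos":[0,0,-1],"yaw":0},
    {"delta_pos":[0,0,0],"yaw":0},
  ],
)

```text
t: 2.7
tcp_pos: [0.4543, -0.0679, 0.0709]
tool_rot: [0.71, 0.704, 0.004, 0.008]
force: [0.5, 0.0, 0.9]
finger_gap: 1.003
```

Request:
send_rows(
  commands=[
    {"delta_pos":[-0.2,0.3,-0.7],"yaw":0},
    {"delta_pos":[0,0,-0.5],"yaw":0},
    {"delta_pos":[0,0,0],"yaw":0},
  ],
)

```text
t: 3.08
tcp_pos: [0.4531, -0.0652, 0.0598]
tool_rot: [0.71, 0.704, 0.005, 0.01]
force: [-0.5, 0.2, -0.9]
finger_gap: 1.001
```

```bash
python3 - <<'E'
from h import *
d=manip.sense(); print(d["tcp_pos"],d["force"])
s=manip.snapshot("scene")
cv2.imwrite("pics/c3.png",cv2.resize(s[120:220,180:300],None,fx=5,fy=5,interpolation=cv2.INTER_CUBIC))
d=manip.sense(); print(d["tcp_pos"],d["force"])
E
```

```text
[ 0.45309591 -0.06518462  0.05978153] [-0.48916477  0.24681725 -0.94573817]
[ 0.45311337 -0.06518063  0.05989542] [-0.43275577  0.71870295  0.54529388]
```

View pics/c3.png

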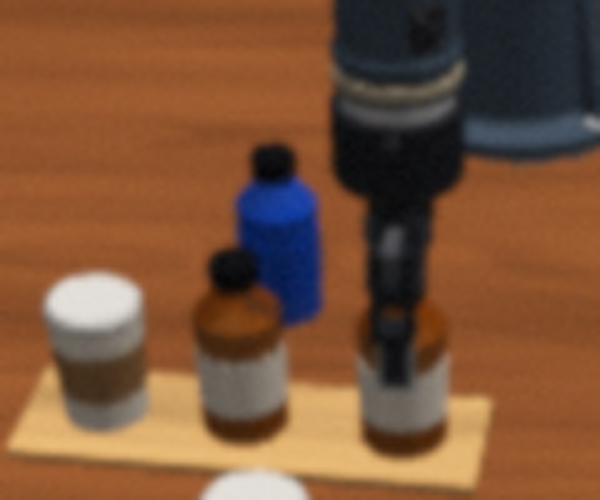

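The finger is just about 3 mm to -y of the bottle centre (column 395 against 404 in the crop, part of it perspective). I'll nudge it and close.

Request:
send_rows(
  commands=[
    {"delta_pos":[0,0.25,-0.1],"yaw":0},
    {"delta_pos":[0,0,0],"yaw":0},
  ],
)

```text
t: 3.38
tcp_pos: [0.4533, -0.0625, 0.0591]
tool_rot: [0.71, 0.704, 0.005, 0.01]
force: [-0.6, 0.3, -0.3]
finger_gap: 1.001
```

Request:
send_rows(
  commands=[
    {"delta_pos":[0,0,0],"yaw":0},
    {"delta_pos":[0,0,0],"yaw":0},
    {"delta_pos":[0,0,0],"yaw":0},
    {"delta_pos":[0,0,0],"yaw":0},
    {"delta_pos":[0,0,0],"yaw":0},
    {"delta_pos":[0,0,0],"yaw":0},
    {"delta_pos":[0,0,0],"yaw":0},
    {"delta_pos":[0,0,0],"yaw":0},
  ],
  grip=1,
  force=45,
)

```text
t: 4.38
tcp_pos: [0.4545, -0.0628, 0.0597]
tool_rot: [0.71, 0.704, 0.006, 0.012]
force: [0.8, 1.2, 0.9]
finger_gap: 0.616
```

Request:
send_rows(
  commands=[
    {"delta_pos":[0,0,1.0],"yaw":0},
    {"delta_pos":[0,0,1.0],"yaw":0},
    {"delta_pos":[0,0,0],"yaw":0},
  ],
)

```text
t: 4.75
tcp_pos: [0.4536, -0.0625, 0.0805]
tool_rot: [0.71, 0.704, 0.005, 0.011]
force: [0.2, -0.7, -3.7]
finger_gap: 0.615
```

Gripped with the gap at 0.615. Now lifting and carrying the bottle.

Request:
send_rows(
  commands=[
    {"delta_pos":[0,0,2.5],"yaw":0},
    {"delta_pos":[0,0,3.5],"yaw":0},
    {"delta_pos":[0,0,3.5],"yaw":0},
    {"delta_pos":[0,0,1],"yaw":0},
    {"delta_pos":[2.0,-2.0,0],"yaw":0},
    {"delta_pos":[3.0,-3.0,0],"yaw":0},
    {"delta_pos":[3.0,-3.0,0],"yaw":0},
    {"delta_pos":[3.0,-3.0,0],"yaw":0},
    {"delta_pos":[2.0,-2.5,0],"yaw":0},
    {"delta_pos":[1,-1.5,0],"yaw":0},
  ],
)

```text
t: 6.0
tcp_pos: [0.5888, -0.2125, 0.1799]
tool_rot: [0.709, 0.705, 0.002, 0.001]
force: [-0.6, 0.7, -2.7]
finger_gap: 0.616
```

Request:
send_rows(
  commands=[
    {"delta_pos":[0,0,0],"yaw":0},
    {"delta_pos":[0,0,0],"yaw":0},
  ],
)

```text
t: 6.25
tcp_pos: [0.5871, -0.2121, 0.1766]
tool_rot: [0.71, 0.704, 0.001, -0.002]
force: [-0.0, -0.6, -2.6]
finger_gap: 0.613
```

Request:
send_rows(
  commands=[
    {"delta_pos":[2.5,-1.7,-2],"yaw":0},
    {"delta_pos":[0.5,-0.4,-3],"yaw":0},
    {"delta_pos":[0,0,-3],"yaw":0},
    {"delta_pos":[0,0,-1.5],"yaw":0},
    {"delta_pos":[0,0,0],"yaw":0},
    {"delta_pos":[0,0,0],"yaw":0},
  ],
)

```text
t: 7.0
tcp_pos: [0.6146, -0.2277, 0.0796]
tool_rot: [0.709, 0.706, 0.001, -0.004]
force: [0.2, 0.0, -2.4]
finger_gap: 0.613
```

```bash
python3 - <<'E'
from h import *
s=manip.snapshot("scene")
cv2.imwrite("pics/c4.png",cv2.resize(s[130:280,150:350],None,fx=4,fy=4,interpolation=cv2.INTER_CUBIC))
d=manip.sense(); print(d["tcp_pos"],d["force"])
E
```

```text
[ 0.61465542 -0.22774824  0.07975956] [ 0.43730392  0.28414632 -2.95798842]
```

View pics/c4.png

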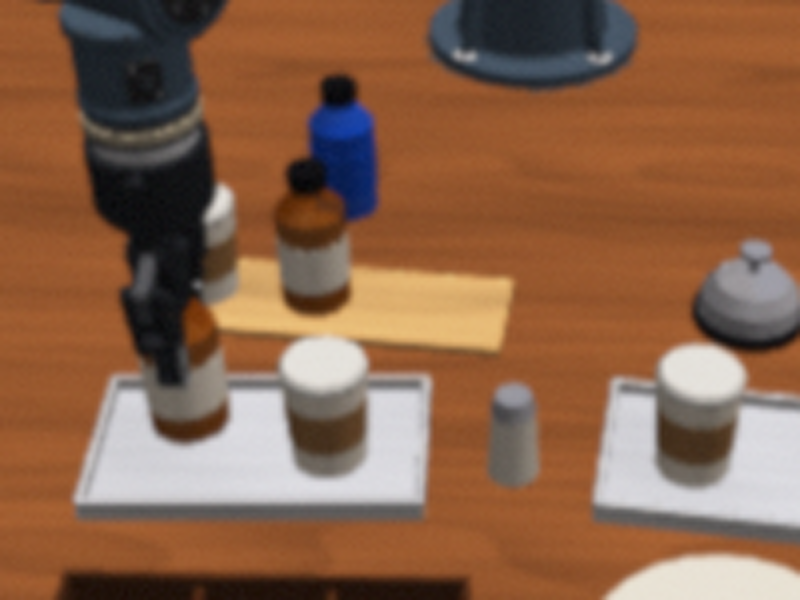

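The bottle hangs over the free half of the tray, foot near (188,438), clear of the cup at (325,400). Lowering gently now.

Request:
send_rows(
  commands=[
    {"delta_pos":[0.3,-0.3,-0.7],"yaw":0},
    {"delta_pos":[0,0,-0.6],"yaw":0},
    {"delta_pos":[0,0,-0.3],"yaw":0},
    {"delta_pos":[0,0,0],"yaw":0},
    {"delta_pos":[0,0,0],"yaw":0},
  ],
)

```text
t: 7.68
tcp_pos: [0.6191, -0.2318, 0.065]
tool_rot: [0.709, 0.706, 0.002, -0.002]
force: [0.2, -0.3, -2.1]
finger_gap: 0.612
```

Request:
send_rows(
  commands=[
    {"delta_pos":[0,0,-0.2],"yaw":0},
    {"delta_pos":[0,0,-0.2],"yaw":0},
    {"delta_pos":[0,0,0],"yaw":0},
    {"delta_pos":[0,0,0],"yaw":0},
  ],
)

```text
t: 8.18
tcp_pos: [0.6192, -0.2318, 0.0609]
tool_rot: [0.709, 0.706, 0.002, -0.002]
force: [-0.2, -0.1, -2.7]
finger_gap: 0.616
```

Request:
send_rows(
  commands=[
    {"delta_pos":[0,0,-0.1],"yaw":0},
    {"delta_pos":[0,0,-0.1],"yaw":0},
    {"delta_pos":[0,0,0],"yaw":0},
    {"delta_pos":[0,0,0],"yaw":0},
  ],
)

```text
t: 8.68
tcp_pos: [0.6193, -0.2319, 0.0594]
tool_rot: [0.709, 0.706, 0.002, -0.001]
force: [-0.5, -0.1, -2.2]
finger_gap: 0.614
```

Request:
send_rows(
  commands=[
    {"delta_pos":[0,0,-0.1],"yaw":0},
    {"delta_pos":[0,0,0],"yaw":0},
    {"delta_pos":[0,0,0],"yaw":0},
  ],
)

```text
t: 9.05
tcp_pos: [0.6194, -0.2319, 0.0594]
tool_rot: [0.709, 0.706, 0.002, -0.001]
force: [-0.2, -0.1, -0.9]
finger_gap: 0.617
```

Request:
send_rows(
  commands=[
    {"delta_pos":[0,0,-0.15],"yaw":0},
    {"delta_pos":[0,0,0],"yaw":0},
    {"delta_pos":[0,0,0],"yaw":0},
  ],
)

```text
t: 9.43
tcp_pos: [0.6195, -0.2319, 0.0594]
tool_rot: [0.709, 0.706, 0.002, -0.001]
force: [0.1, -0.9, 0.2]
finger_gap: 0.616
```

The bottle is now resting on the tray floor, since z holds and its weight has gone from the wrist. Releasing.

Request:
send_rows(
  commands=[
    {"delta_pos":[0,0,0],"yaw":0},
    {"delta_pos":[0,0,0],"yaw":0},
    {"delta_pos":[0,0,0],"yaw":0},
    {"delta_pos":[0,0,0],"yaw":0},
    {"delta_pos":[0,0,0],"yaw":0},
    {"delta_pos":[0,0,0],"yaw":0},
    {"delta_pos":[0,0,0],"yaw":0},
    {"delta_pos":[0,0,0],"yaw":0},
  ],
  grip=-1,
)

```text
t: 10.42
tcp_pos: [0.6206, -0.2325, 0.0591]
tool_rot: [0.709, 0.706, 0.002, 0.0]
force: [0.1, 0.3, -0.6]
finger_gap: 1.005
```

Request:
send_rows(
  commands=[
    {"delta_pos":[0,0,1.5],"yaw":0},
    {"delta_pos":[0,0,2],"yaw":0},
    {"delta_pos":[0,0,3],"yaw":0},
    {"delta_pos":[0,0,4],"yaw":0},
    {"delta_pos":[0,0,4],"yaw":0},
    {"delta_pos":[0,0,0],"yaw":0},
  ],
)

```text
t: 11.18
tcp_pos: [0.6209, -0.2327, 0.2139]
tool_rot: [0.709, 0.706, 0.003, 0.002]
force: [0.1, -0.5, 0.3]
finger_gap: 0.999
```

Request:
send_rows(
  commands=[
    {"delta_pos":[-3,5,0],"yaw":0},
    {"delta_pos":[-3,5,0],"yaw":0},
    {"delta_pos":[-2,5,0],"yaw":0},
    {"delta_pos":[-2,5,0],"yaw":0},
    {"delta_pos":[-2,5,0],"yaw":0},
    {"delta_pos":[-2,5,0],"yaw":0},
    {"delta_pos":[-2,5,0],"yaw":0},
    {"delta_pos":[-1,4,0],"yaw":0},
    {"delta_pos":[0,0,0],"yaw":0},
  ],
  grip=1,
)

```text
t: 12.3
tcp_pos: [0.4402, 0.1666, 0.2132]
tool_rot: [0.71, 0.704, 0.002, 0.002]
force: [0.6, 0.6, 0.2]
finger_gap: 0.002
```

```bash
python3 - <<'E'
from h import *
s=manip.snapshot("scene"); t=manip.snapshot("top")
cv2.imwrite("pics/c5.png",cv2.resize(s[100:280,150:400],None,fx=3.2,fy=3.2,interpolation=cv2.INTER_CUBIC))
d=manip.sense(); print(d["tcp_pos"],d["tool_rot"],d["force"])
for c,st in blobs(t,lambda b,h:h[...,2]<45,(335,170,370,205)): print(c,st,ray("top",c,.126).round(4))
E
```

```text
[0.44153186 0.16460934 0.21321772] [0.71087855 0.70330898 0.00181705 0.00220393] [-0.29445569 -0.29363752  0.90314861]
[350.75609756 183.        ] [7, 7, 41] [ 0.6166 -0.23    0.126 ]
```

View pics/c5.png

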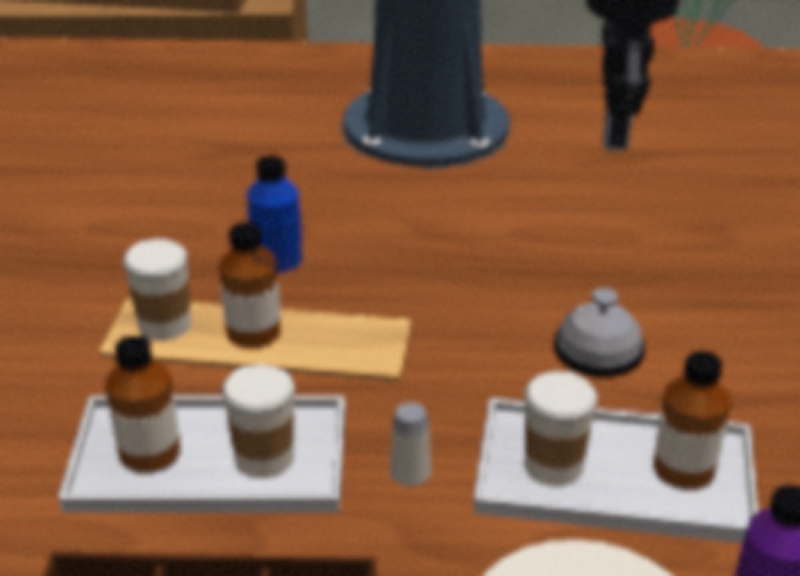

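The bottle stands upright on the tray floor beside the cup (crop (143,420)), and nothing else has moved. Now to the bell head at about (0.4515,0.171), coming down over it.

Request:
send_rows(
  commands=[
    {"delta_pos":[1.0,0.6,-3],"yaw":0},
    {"delta_pos":[0,0,-4],"yaw":0},
    {"delta_pos":[0,0,-3],"yaw":0},
    {"delta_pos":[0,0,-2],"yaw":0},
    {"delta_pos":[0,0,0],"yaw":0},
    {"delta_pos":[0,0,0],"yaw":0},
  ],
)

```text
t: 13.15
tcp_pos: [0.4578, 0.1631, 0.0908]
tool_rot: [0.715, 0.699, 0.004, 0.005]
force: [-0.5, -0.2, 0.4]
finger_gap: 0.002
```

```bash
python3 - <<'E'
from h import *
s=manip.snapshot("scene")
cv2.imwrite("pics/c6.png",cv2.resize(s[150:225,295:395],None,fx=6,fy=6,interpolation=cv2.INTER_CUBIC))
d=manip.sense(); print(d["tcp_pos"],d["tool_rot"],d["force"])
E
```

```text
[0.45783001 0.16320256 0.09099306] [0.71475427 0.6993476  0.00380348 0.00498006] [0.14419688 0.00317031 0.37381561]
```

View pics/c6.png

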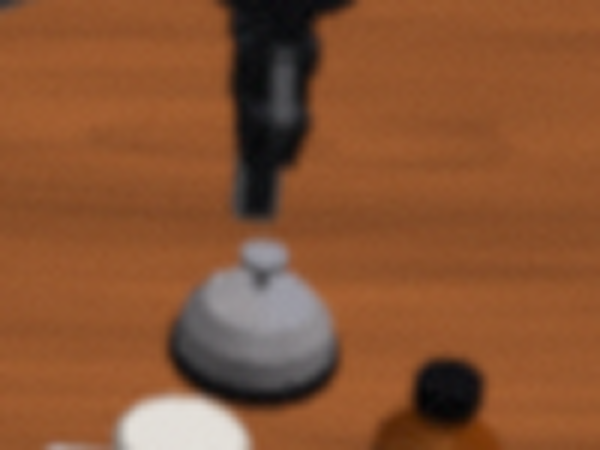

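The fingers (column 256 in the crop) are about 5 mm to -y of the plunger (column 264). I'll correct that and x, then lower.

Request:
send_rows(
  commands=[
    {"delta_pos":[-0.5,0.6,0],"yaw":0},
    {"delta_pos":[0,0,-1],"yaw":0},
    {"delta_pos":[0,0,-0.6],"yaw":0},
    {"delta_pos":[0,0,0],"yaw":0},
    {"delta_pos":[0,0,0],"yaw":0},
  ],
)

```text
t: 13.82
tcp_pos: [0.4536, 0.1699, 0.0758]
tool_rot: [0.715, 0.7, 0.005, 0.006]
force: [0.3, 0.7, 0.4]
finger_gap: -0.002
```

Request:
send_rows(
  commands=[
    {"delta_pos":[-0.1,0.1,-0.6],"yaw":0},
    {"delta_pos":[0,0,-0.4],"yaw":0},
    {"delta_pos":[0,0,-0.4],"yaw":0},
    {"delta_pos":[0,0,-0.3],"yaw":0},
    {"delta_pos":[0,0,0],"yaw":0},
  ],
)

```text
t: 14.45
tcp_pos: [0.4528, 0.171, 0.0591]
tool_rot: [0.715, 0.7, 0.006, 0.007]
force: [-1.1, 0.0, 5.0]
finger_gap: 0.001
```

Request:
send_rows(
  commands=[
    {"delta_pos":[0,0,-0.2],"yaw":0},
    {"delta_pos":[0,0,-0.2],"yaw":0},
    {"delta_pos":[0,0,0],"yaw":0},
  ],
)

```text
t: 14.82
tcp_pos: [0.4528, 0.171, 0.0596]
tool_rot: [0.714, 0.7, 0.007, 0.007]
force: [-1.3, 0.2, 3.7]
finger_gap: -0.001
```

Request:
send_rows(
  commands=[
    {"delta_pos":[0,0,-0.5],"yaw":0},
    {"delta_pos":[0,0,-0.5],"yaw":0},
  ],
)

```text
t: 15.08
tcp_pos: [0.4529, 0.171, 0.0579]
tool_rot: [0.714, 0.7, 0.008, 0.009]
force: [-10.6, -2.6, 64.7]
finger_gap: -0.002
```

At 64.7 N the plunger is firmly on its stop. Retracting now.

Request:
send_rows(
  commands=[
    {"delta_pos":[0,0,1],"yaw":0},
    {"delta_pos":[0,0,3],"yaw":0},
    {"delta_pos":[0,0,4],"yaw":0},
    {"delta_pos":[0,0,5],"yaw":0},
    {"delta_pos":[0,0,3],"yaw":0},
    {"delta_pos":[0,0,0],"yaw":0},
    {"delta_pos":[0,0,0],"yaw":0},
  ],
)

```text
t: 15.95
tcp_pos: [0.4524, 0.1707, 0.2235]
tool_rot: [0.714, 0.7, 0.01, 0.01]
force: [-0.1, 0.5, 0.3]
finger_gap: -0.001
```

```bash
python3 - <<'E'
from h import *
s=manip.snapshot("scene"); cv2.imwrite("pics/end.png",s)
d=manip.sense(); print(d["t"],d["tcp_pos"],d["force"])
E
```

```text
16.0 [0.45246575 0.17069763 0.22335684] [-0.09043474  0.89415522  0.78402119]
```

View pics/end.png

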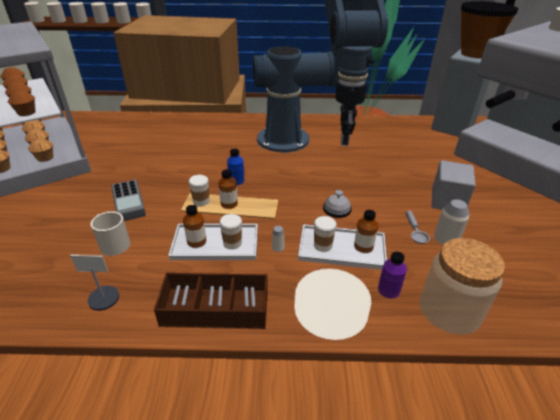

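Everything stands upright, both trays hold a cup and a bottle, and the bell plunger at (338,194) is back up. Handing in.

```bash
python3 -c "from station import manip; print(manip.sign_off())"
```

```text
the job is handed in; nothing more can be done
None
```

The missing bottle is on its tray and the bell has been rung, at 16 s of the 48 s allowed; the job is handed in. No verdict was reported.

- **Delivery:** The tray on the robot's right (-y side) was short a bottle. I took the left-hand brown bottle from the board and lowered it until the wrist no longer carried its weight. I then released it, upright, beside the cup. The camera puts it at about (0.617, -0.230), against an intended spot of (0.617, -0.233).
- **Bell:** I pressed the plunger only after letting go of the bottle. The first press read about 5 N at z = 0.059, about where the stop should be, but the next reading was only 3.7 N. So I pressed again until it was clearly on the stop. That second press peaked at about 65 N on the wrist, more than needed but under the 120 N limit.
- **Last checks:** The final picture shows every cup and bottle upright and both trays complete. The plunger looks back up and the bystanders and look-alikes appear unmoved, judged by eye only. The arm was clear at z = 0.22 m with no notable force.
- **Disagreement:** The two cameras differed by about 13 mm on the bottle's x position at first. A second look from close by settled it before the grasp.

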